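# Close the spring-locked size guide of a packing jig on a gift box

## Task

On the blue packing jig, lift the orange spring knob of the size guide and slide the guide towards the fence until it comes up gently against its end stop, which squares the green gift box between guide and fence. Let go so that the knob drops all the way down and locks the guide there, and leave the other things on the bench where they are.

Things in the scene. Friction and masses are not known exactly. Their poses are not given: they have to be found in the camera images.
- jig: blue base plate 280 (x) x 440 (y) x 12 mm, fixed to the bench; origin at the centre of its underside. Its +y is the direction in which the guide slides to close, on two low aluminium rails at x = -105 mm. Across the +y end stands an aluminium fence, 235 mm along x, top 60 mm above the bench, its inner face clamped somewhere between y = 115 and 155 mm (not reported where)
- guide: size guide: grey shoe 40 x 52 mm, top at 44 mm, on the rails, with an aluminium pusher plate 190 mm long, top at 60 mm, front face 43.5 mm on the +y side of the origin. Slides only along jig y, friction 3 N. Origin at jig x = 0, bench level, at the y of the knob's axis: jig y -165 to -130 mm at the start, -44 to -1 mm when at the end stop (depends on the fence)
- bumper: black rubber bumper 16 x 12 mm on the nose of the shoe, which meets the end stop; origin at the middle of its front face, 30 mm on the +y side of the knob's axis. Ramming it (over 35 N) is to be avoided
- knob: orange square pull knob 26 x 26 x 36 mm on the shoe, faces along jig x and y, underside 48 and top 84 mm above the bench when down. Origin on its axis, 44 mm above the bench when down. Lifts up to 10 mm against a spring (4 to 8 N); its pin clears the strip when lifted 6 mm, and drops into the pocket only with the guide within 2.5 mm of the end stop
- knob_top (a point): centre of the orange knob's top face; axes as the jig's; 84 mm above the bench when down
- gift_box: dark green closed gift box with a pale label, 160 (x) x 110 (y) x 55 mm, about 0.35 kg, lying on the jig plate between guide and fence, somewhat askew; origin at the centre of its underside. Pushed along by the guide, it ends with 3 mm of play between guide and fence
- marker: black marker pen, 130 mm long, 16 mm thick, lying on the jig plate behind the fence; origin at mid-length on the underside
- tape_roll: roll of brown tape lying flat on the bench in front of the jig, 90 mm across, 48 mm high; origin at the centre of its underside
- scanner: grey and black hand scanner lying on the bench, 145 mm long, 32 mm high; origin on its underside
- small_carton: cardboard carton 120 x 90 x 70 mm on the bench; origin at the centre of its underside
- spray_bottle: white bottle with a blue cap, 60 mm across, 150 mm high; origin at the centre of its underside
- rail_mid (a point): point on the jig's rail line (jig x = -105, y = -50 mm, 20 mm above the bench). On this line, fixed to the fence: a red end stop block (top at 42 mm, its face 126.5 mm on the -y side of the fence's inner face); on the block's -y side a gap, the pocket for the knob's steel locking pin; then a steel strip 75 mm long, 8 mm high, that blocks the pin unless it is lifted
Not all that is in view belongs to the job. There is more than one size of the gift_box; the job needs the smaller.

How it is judged (in metres and radians):
On the way, in this order (a step that is already met when the one before it is completed fails the run):
1. the orange knob is lifted clear of its lock (6 mm or more) (z of knob in the frame of guide above 0.0498 m), for 0.1 s.
2. the guide stands at its end stop with the knob down and locked (y of guide in the frame of jig above -0.05 m and z of knob in the frame of guide below 0.0465 m), for 0.2 s.
At the end, for the whole second after the job is handed in: Guide locked at its end stop: y above -50 mm in the jig's frame and knob down to within 2.5 mm. Gift box flat on the plate (underside below 17 mm), between guide and fence (jig y above 50 mm, x -20 to 80 mm), square to 0.05 rad, at rest (all of step 2 and y of gift_box in the frame of jig above 0.05 m and x of gift_box in the frame of jig between -0.02 and 0.08 m and z of gift_box in the frame of jig below 0.017 m and angle between the y axis of gift_box and the y axis of jig, either way round below 0.05 rad and linear speed of gift_box below 0.02 m/s); the robot touches nothing.
It fails at once if the guide is rammed into its end stop (more than 35 N on the bumper) (contact force between bumper and anything else above 35 N).
It fails at once if a bystander is moved by more than 30 mm (distance of any of marker, tape_roll, scanner, small_carton, spray_bottle from where it was at the start of the episode above 0.03 m).
It also fails if it takes over 38 s, if anything falls off the work surface, if the arm or the gripper's body presses on something with over 40 N, if the wrist force passes 120 N, or if a joint passes its speed limit or range.

## Robot

A 6-joint arm with a two-finger parallel gripper is mounted at the origin on the work surface. World frame = base frame: x ahead of the robot, y to its left, z up, the work surface at z = 0. Lengths are in mm, angles in rad, forces in N, time in s.
With the tool pointing down it reaches from about 350 to 775 mm from the base axis. Payload 7.3 kg.
Tool frame: the origin (TCP) lies on the front face of the gripper's body, between the roots of the fingers; the fingertips stand 66 mm ahead of it and the grasp point (between the pads) lies 47 mm ahead of it (bot.tip_extent is the distance from the TCP to the fingertips, in mm); z points along the fingers, y is the line along which they close (so a half turn about z gives the same grasp; the last joint's range is limited). The gripper opens to 92 mm and grips with 3 to 60 N. Pads are 19 mm wide; open, the fingers measure 130 mm over their backs; the gripper's body (75 mm by 190 mm) begins 47 mm behind the grasp point.
Start: joints at [1.169, 0.342, 1.524, -0, 1.275, -0.146], TCP at [132.817, 507.935, 292.241] pointing down, gripper open.
Joint ranges: [-2.53, 2.53], [-0.77, 2.02], [0.04, 2.7], [-1, 4.14], [0.28, 2.66], [-3.11, 3.11]. Speed limits (rad/s): [2.57, 2.57, 3.14, 3.14, 3.14, 3.14].

## Interface

Orientations are given as [roll, pitch, yaw] about the fixed x, y, z axes, in that order (R = Rz(yaw) Ry(pitch) Rx(roll)).
In Python, from plant import readout, viewer, order, bot gives the robot as it stands.
- The arm moves only by the shell command python3 -m creep 'ROWS'. ROWS is text: rows parted by semicolons, each of 7 numbers parted by spaces: the shift along the world's x, y, z in m, then the turn, a rotation vector about the world's x, y, z in rad, then the opening in per cent of the stroke, from 0 (shut) to 100 (fully open). A call has 1 to 8 rows; each row shifts and turns the commanded pose from where the row before left it; what a row does not reach is not made up. A row lasts 1/12 s, in which the tool goes at most 41.7 mm and 7.16 degrees, less where a joint would pass 70% of its speed; a pose out of reach is approached as far as the arm can. A call is refused whole if a number of a shift passes 0.0417 or a number of a turn 0.125, either way. A call with a gripper value outside its range is refused whole. The fingers move at their own pace and stop on an object; the grip force is fixed at half the most. Time passes only in rows, so rows that do not move let the fingers close. It gives the time, the measured TCP pose, the force, the opening and the grip force at its end, in the units of the state.
- readout.get_obs(): the state, without advancing time (a new reading comes with each control period).
- viewer.capture(name): name is "side" or "top" or "wrist"; returns the picture (480x640x3 uint8, red, green, blue); there is no depth.
- viewer.camera_info(name): a dict with "fx", "fy", "cx", "cy" (pixels), "origin" and "rotation" of the camera in the world. Camera axes: x right, y up, looking along -z (the intrinsics and any distortion apply to the point x, -y, -z); pixel columns grow to the right and rows downward; lengths in mm; the calibration is good to about 2 mm. The wrist camera is an equidistant fisheye: a pixel r from the principal point sees the ray r / f radians off the axis. A picture is of the moment at which its call begins: read the wrist's pose just before it. camera_info takes no time and is no camera call; for the wrist camera it gives the pose at the moment of the call.
- order.close_job(): hands the job in; it is judged then, once.
The state is a dict: "time": time; "joint_positions": joint angles; "dq": joint speeds; "tau": joint torques, N m; "tool_pos": TCP position; "tcp_rot": TCP orientation; "contact_force": force on the tool from outside, world axes, zero at the start; "moment": the same for the moment, N m; "grip_width": finger opening in mm; "finger_force": force on a finger pad.
Only numpy, scipy, OpenCV 4.12 (cv2) and the standard library are available. Lean on these libraries where they do the work, as an engineer would, in place of code of your own. Each camera call takes 0.05 s, during which the arm holds its last target. There are 200 camera calls.

## Working session

There is one attempt and no reset: what is moved stays moved. The work goes in short steps, Python scripts to look and compute and a shell command to move; the robot and the scene stay as the last step left them, time stands still between calls to the robot, and variables do not carry over. Pictures are saved under pics/ and viewed, at most 10 in all, crops included, and the job is handed in when it is done.

```bash
mkdir -p pics; ls
python3 - <<'E'
from plant import readout, viewer
import cv2, numpy as np
for n in("top","side"):
    i=viewer.capture(n); cv2.imwrite(f"pics/{n}0.png",i[:,:,::-1]); print(n,viewer.camera_info(n))
o=readout.get_obs();print(o["time"],o["tool_pos"],o["tcp_rot"],o["contact_force"],o["grip_width"])
E
```

```text
pics
top {'fx': 477.3082210797912, 'fy': 477.3082210797912, 'cx': 327.10864007669, 'cy': 240.27592901490192, 'origin': array([ 321.38489743,   -5.255784  , 1067.91661042]), 'rotation': array([ 2.25329558e-01, -1.56580251e-03, -1.67804587e+00])}
side {'fx': 435.60185176955895, 'fy': 435.60185176955895, 'cx': 312.1812321921775, 'cy': 247.96245931745682, 'origin': array([ 219.48790712, -652.09506582,  586.01327241]), 'rotation': array([ 0.95790723, -0.0139376 , -0.41898512])}
0.1 [132.69363061 507.67001367 291.61851301] [-3.14023538e+00 -2.05503689e-04  2.88577736e+00] [ 1.02657815 -0.22132967  0.29246325] 91.76548264596646
```

View pics/top0.png

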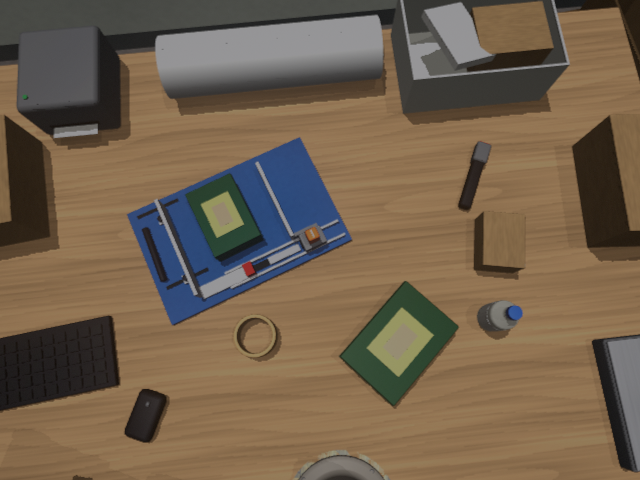

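View pics/side0.png

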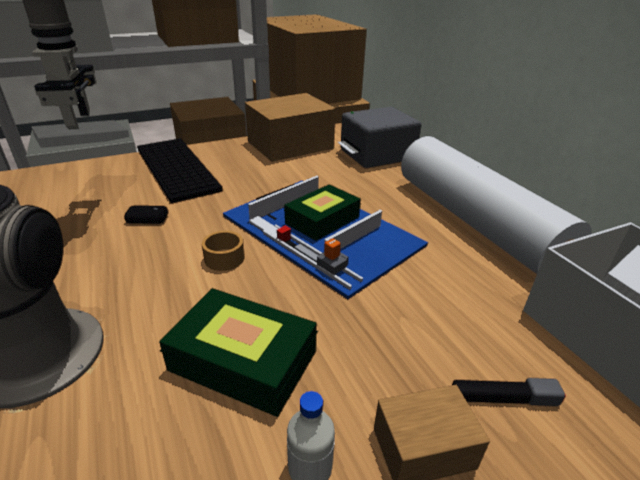

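The top view shows the jig with corners at (128,215), (300,139), (351,239) and (176,322). The orange knob is at about (313,234), the red stop at (249,270), and the smaller green box on the plate at (225,217). Possible mix-ups are the red stop block (249,270), the tape roll (255,336) and the larger green box (400,342). The knob I want is the orange block on the grey shoe, so I'll check it in a crop.

```bash
cat > h.py <<'E'
import numpy as np, cv2
from scipy.spatial.transform import Rotation as R
from plant import readout, viewer
def ray(n,u,v):
    c=viewer.camera_info(n); d=np.array([(u-c["cx"])/c["fx"],(v-c["cy"])/c["fy"]])
    if n=="wrist":
        r=np.hypot(*d); d=d/r*np.tan(r) if r>0 else d
    return np.array(c["origin"]),R.from_euler("xyz",c["rotation"]).apply([d[0],-d[1],-1])
def at(n,u,v,z):
    o,d=ray(n,u,v); return (o+d*(z-o[2])/d[2])
def pix(n,p,c=None):
    c=c or viewer.camera_info(n); q=R.from_euler("xyz",c["rotation"]).inv().apply(np.array(p)-c["origin"])
    x,y,z=q[0],-q[1],-q[2]; r=np.hypot(x,y)
    k=np.arctan2(r,z)/r if n=="wrist" else 1/z
    return np.array([c["cx"]+c["fx"]*x*k,c["cy"]+c["fy"]*y*k])
def pose():
    o=readout.get_obs(); return o["time"],np.round(o["tool_pos"],1),np.round(o["tcp_rot"],3),np.round(o["contact_force"],1),round(o["grip_width"],1)
E
python3 - <<'E'
from h import *
i=cv2.imread("pics/top0.png")
cv2.imwrite("pics/c1.png",cv2.resize(i[130:330,120:360],None,fx=3.3,fy=3,interpolation=cv2.INTER_CUBIC)[:600,:800] if 0 else cv2.resize(i[130:330,120:360],None,fx=3,fy=3,interpolation=cv2.INTER_CUBIC))
P=[at("top",*p,12)[:2] for p in((128,215),(300,139),(351,239),(176,322))]
print(np.round(P),np.round(np.mean(P,0)))
for a,b in((1,0),(2,3)):
    d=P[b]-P[a]; print(np.linalg.norm(d),np.arctan2(d[1],d[0]))
for a,b in((0,3),(1,2)):
    d=P[b]-P[a]; print(np.linalg.norm(d),np.arctan2(d[1],d[0]))
E
```

```text
[[670. 415.]
 [815.   5.]
 [559. -87.]
 [415. 315.]] [615. 162.]
435.37674074957096 1.9112015335820665
426.82684471317873 1.9147757409143558
273.8878697945166 -2.7654574376014205
272.19028184700755 -2.796663714881437
```

View pics/c1.png

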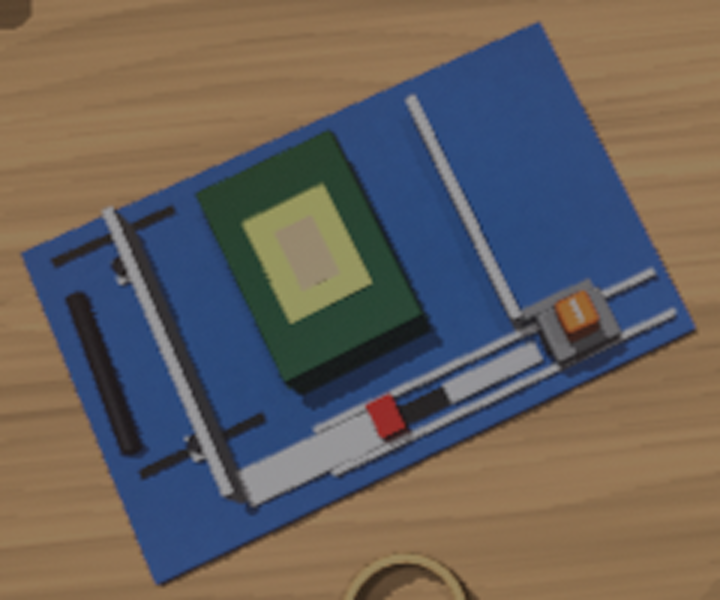

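The crop confirms it: the orange knob on the grey shoe is centred at crop (577,313), which is image (312.3,234.3). The strip, pocket and red stop lie towards the fence. I'll close the fingers along jig x, clear of the pusher plate.

Run:
```python
from h import *
f=lambda x,y:(x/3+120,y/3+130)
P=np.array([at("top",*f(*p),12)[:2] for p in((22,253),(540,22),(695,330),(160,585))]);print(np.round(P))
J=np.array([[-0,0]]);L=np.array([(140,220),(140,-220),(-140,-220),(-140,220)])
A=P-P.mean(0);a=(L[:,0]+1j*L[:,1]).conj()@(A[:,0]+1j*A[:,1]);print("jig",P.mean(0),"yaw",np.angle(a),"scale",abs(a)/(L**2).sum())
k=at("top",*f(577,313),84);print("knob",k)
s=at("side",333,241,84);print("knob side",s)
for nm,q,z in(("redface",(402,416),42),("shoe front",(530,318),44),("fence in bottom?",(245,500),60),("plate end",(520,322),60)):
    w=at("top",*f(*q),z)[:2]-P.mean(0);c,d=np.cos(np.angle(a)),np.sin(np.angle(a));print(nm,w@[c,d],w@[-d,c])
w=k[:2]-P.mean(0);print("knob jig",w@[c,d],w@[-d,c]); print(pose(),(k-pose()[1]))
```

```text
[[672. 417.]
 [819.   5.]
 [557. -88.]
 [409. 321.]]
jig [614.20556936 163.46284646] yaw 0.34509777537357234 scale 0.9932493990654869
knob [561.65865198  -1.15725233  84.        ]
knob side [565.82873556   3.32571606  84.        ]
redface -109.35403681642795 6.78530269251274
shoe front -84.21468565686729 -107.5802359007022
fence in bottom? -119.71737441962685 129.12925840947904
plate end -87.63173450792792 -99.06661346769954
knob jig -105.13799373738091 -137.1384618700993
(0.1, array([132.7, 507.7, 291.6]), array([-3.14 , -0.   ,  2.886]), array([ 1. , -0.2,  0.3]), 91.8) [ 428.95865198 -508.85725233 -207.6       ]
```

```bash
python3 -m creep '0.025 -0.03 -0.003 0 0 -0.06 60;0.025 -0.03 -0.003 0 0 -0.06 60;0.025 -0.03 -0.003 0 0 -0.06 60;0.025 -0.03 -0.003 0 0 -0.06 60;0.025 -0.03 -0.003 0 0 -0.06 60;0.025 -0.03 -0.003 0 0 -0.06 60;0.025 -0.03 -0.003 0 0 -0.06 60;0.025 -0.03 -0.003 0 0 -0.06 60'
python3 -m creep '0.025 -0.03 -0.003 0 0 -0.06 60;0.025 -0.03 -0.003 0 0 -0.06 60;0.025 -0.03 -0.003 0 0 -0.06 60;0.025 -0.03 -0.003 0 0 -0.06 60;0.025 -0.03 -0.003 0 0 -0.06 60;0.025 -0.03 -0.003 0 0 -0.06 60;0.025 -0.03 -0.003 0 0 -0.06 60;0.025 -0.03 -0.003 0 0 -0.06 60'
python3 -m creep '0.014 -0.014 -0.002 0 0 -0.005 60;0.014 -0.014 -0.002 0 0 -0.005 60; 0 0 0 0 0 0 60;0 0 0 0 0 0 60'
python3 - <<'E'
from h import *
print(pose(),np.round(readout.get_obs()["joint_positions"],2)); c=viewer.camera_info("wrist"); i=viewer.capture("wrist"); print(c)
cv2.imwrite("pics/w1.png",i[:,:,::-1]);print(pix("wrist",(562,0,84),c),pix("wrist",(578,164,12),c))
E
```

```text
time: 0.77
tool_pos: [333.4, 266.2, 268.0]
tcp_rot: [-3.141, -0.0, 2.403]
contact_force: [-0.2, 0.6, 0.3]
grip_width: 55.3
finger_force: 0.0
time: 1.43
tool_pos: [533.6, 26.1, 243.8]
tcp_rot: [-3.141, -0.0, 1.922]
contact_force: [0.1, 0.3, -0.3]
grip_width: 55.3
finger_force: 0.0
time: 1.77
tool_pos: [560.8, -0.7, 239.3]
tcp_rot: [-3.14, -0.001, 1.914]
contact_force: [-0.6, 1.4, -0.6]
grip_width: 55.1
finger_force: 0.0
(1.7667, array([560.8,  -0.7, 239.3]), array([-3.140e+00, -1.000e-03,  1.914e+00]), array([-0.6,  1.4, -0.6]), 55.1) [-0.14  0.45  1.5   0.    1.19 -0.48]
{'fx': 371.64829954431775, 'fy': 371.64829954431775, 'cx': 316.83858465379353, 'cy': 233.91167470051474, 'origin': array([534.88199016,  70.70300548, 330.31935252]), 'rotation': array([-0.28213795,  0.0018994 ,  0.34294895])}
[320.0573135  239.87519326] [401.69702871  47.96664765]
```

View pics/w1.png

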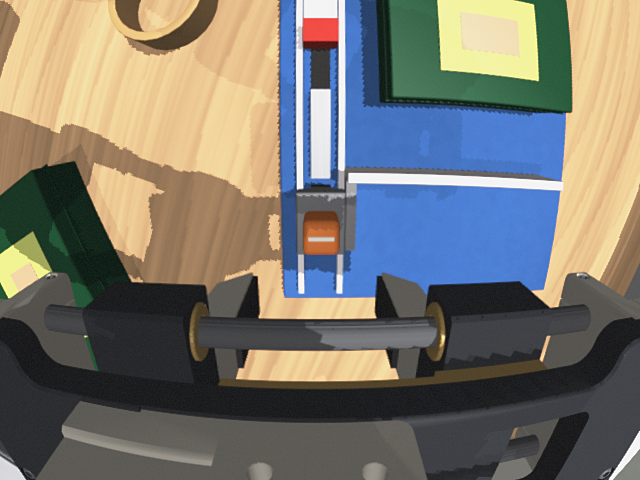

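The wrist view shows the knob's top face centred at about (321,240). I predicted (320,240), and the yaw is aligned. A grey bracket sits beside the shoe at (350,215). I'll stop with the fingertips at z ≈ 62, above both the bracket and the plate, and grip the upper 22 mm of the knob.

```bash
python3 -m creep '0.0015 0.0005 -0.03 0 0 0 60;0 0 -0.03 0 0 0 60;0 0 -0.025 0 0 0 60;0 0 -0.018 0 0 0 60;0 0 -0.008 0 0 0 60;0 0 0 0 0 0 60'
python3 -m creep '0 0 0 0 0 0 15;0 0 0 0 0 0 15;0 0 0 0 0 0 15;0 0 0 0 0 0 15;0 0 0 0 0 0 15;0 0 0 0 0 0 15'
```

```text
time: 2.32
tool_pos: [560.9, 1.5, 127.8]
tcp_rot: [-3.138, -0.002, 1.917]
contact_force: [0.2, 0.3, 0.0]
grip_width: 54.9
finger_force: 0.0
time: 2.82
tool_pos: [562.9, 0.5, 130.1]
tcp_rot: [3.14, 0.001, 1.916]
contact_force: [0.9, 1.2, 3.2]
grip_width: 25.8
finger_force: 30.0
```

```bash
python3 -m creep '0 0 0.003 0 0 0 15;0 0 0.003 0 0 0 15;0 0 0.002 0 0 0 15;0 0 0 0 0 0 15;0 0 0 0 0 0 15;0 0 0 0 0 0 15'
```

```text
time: 3.32
tool_pos: [562.9, 0.5, 137.0]
tcp_rot: [3.14, 0.0, 1.916]
contact_force: [5.7, 2.3, -7.3]
grip_width: 25.3
finger_force: 30.0
```

```bash
python3 -m creep '-0.0007 0.0019 0 0 0 0 15;-0.0007 0.0019 0 0 0 0 15;-0.001 0.0028 0 0 0 0 15;-0.001 0.0028 0 0 0 0 15;-0.001 0.0028 0 0 0 0 15;-0.001 0.0028 0 0 0 0 15;0 0 0 0 0 0 15'
python3 - <<'E'
from h import *
print(pose()); c=viewer.camera_info("wrist"); i=viewer.capture("wrist"); cv2.imwrite("pics/w2.png",i[:,:,::-1])
E
```

```text
time: 3.9
tool_pos: [557.5, 15.5, 137.0]
tcp_rot: [3.14, 0.001, 1.916]
contact_force: [5.6, 1.4, -7.3]
grip_width: 25.7
finger_force: 30.0
(3.9, array([557.5,  15.5, 137. ]), array([3.140e+00, 1.000e-03, 1.916e+00]), array([ 5.6,  1.4, -7.3]), 25.7)
```

View pics/w2.png

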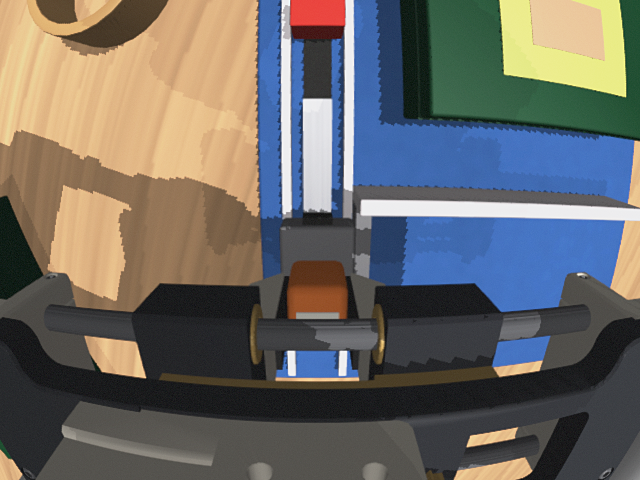

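The guide slid about 16 mm with a steady −7 N in z, so the knob is up. The red stop's top edge is at (318,27) and the black bumper nose at (318,213). I'll work out how far is left.

Run:
```python
from h import *
u=np.array([-.338,.941]);k=np.array([557.5,15.5])
f=lambda v,z:(at("wrist",318,v,z)[:2]-k)@u
print("red",f(27,42),"nose",[f(213,z) for z in(30,36,42)])
```

```text
red 128.17107341667193 nose [np.float64(30.332862015275808), np.float64(31.720279872238347), np.float64(33.107697729200886)]
```

```bash
python3 -m creep '-0.001 0.0028 0 0 0 0 15;-0.0017 0.0047 0 0 0 0 15;-0.0017 0.0047 0 0 0 0 15;-0.0017 0.0047 0 0 0 0 15;-0.0017 0.0047 0 0 0 0 15;-0.0017 0.0047 0 0 0 0 15;-0.0017 0.0047 0 0 0 0 15;-0.0017 0.0047 0 0 0 0 15'
python3 -m creep '-0.0017 0.0047 0 0 0 0 15;-0.0017 0.0047 0 0 0 0 15;-0.0017 0.0047 0 0 0 0 15;-0.0017 0.0047 0 0 0 0 15;-0.0017 0.0047 0 0 0 0 15;-0.0017 0.0047 0 0 0 0 15;-0.0017 0.0047 0 0 0 0 15;-0.001 0.0028 0 0 0 0 15'
python3 -m creep '-0.001 0.0028 0 0 0 0 15;-0.0007 0.0019 0 0 0 0 15;-0.0007 0.0019 0 0 0 0 15;0 0 0 0 0 0 15'
python3 - <<'E'
from h import *
print(pose()); i=viewer.capture("wrist"); cv2.imwrite("pics/w3.png",i[:,:,::-1])
E
```

```text
time: 4.62
tool_pos: [544.8, 50.8, 137.1]
tcp_rot: [3.14, 0.001, 1.916]
contact_force: [6.1, -1.8, -7.4]
grip_width: 25.9
finger_force: 30.0
time: 5.28
tool_pos: [532.1, 86.2, 137.2]
tcp_rot: [3.14, 0.002, 1.916]
contact_force: [7.5, -4.4, -6.9]
grip_width: 26.0
finger_force: 30.0
time: 5.62
tool_pos: [529.8, 92.8, 137.2]
tcp_rot: [3.14, 0.002, 1.916]
contact_force: [6.5, -2.5, -6.9]
grip_width: 25.5
finger_force: 30.0
(5.6167, array([529.8,  92.8, 137.2]), array([3.140e+00, 2.000e-03, 1.916e+00]), array([ 6.5, -2.5, -6.9]), 25.5)
```

View pics/w3.png

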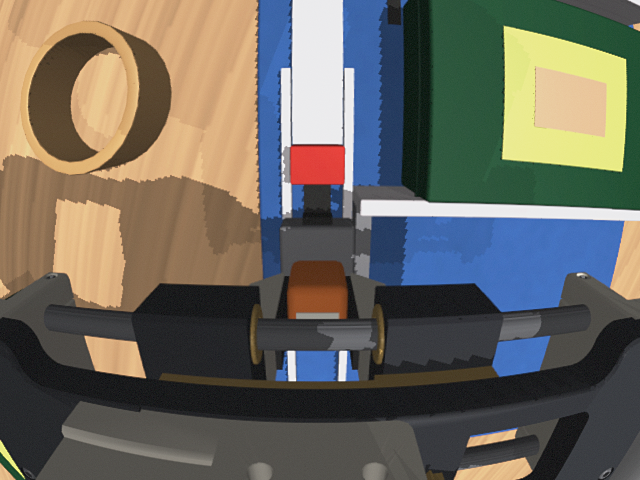

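The plate has reached the box, and the gap between bumper (row 213) and stop (row 184) is about 16 mm. I'll go on slowly.

```bash
python3 -m creep '-0.0007 0.0019 0 0 0 0 15;-0.0007 0.0019 0 0 0 0 15;-0.0007 0.0019 0 0 0 0 15;-0.0007 0.0019 0 0 0 0 15;-0.0005 0.0014 0 0 0 0 15;0 0 0 0 0 0 15'
python3 -m creep '-0.0003 0.00095 0 0 0 0 15;-0.0003 0.00095 0 0 0 0 15;0 0 0 0 0 0 15'
python3 - <<'E'
from h import *
u=np.array([-.338,.941]);k=pose()[1][:2]
viewer.capture("wrist")
print((np.array([529.8,92.8])-[557.5,15.5])@u,(k-[557.5,15.5])@u)
E
```

```text
time: 6.17
tool_pos: [526.5, 101.8, 137.2]
tcp_rot: [3.14, 0.002, 1.916]
contact_force: [7.2, -2.4, -7.1]
grip_width: 25.6
finger_force: 30.0
time: 6.42
tool_pos: [525.9, 103.5, 137.2]
tcp_rot: [3.14, 0.002, 1.916]
contact_force: [6.3, -2.5, -7.2]
grip_width: 25.2
finger_force: 30.0
82.10190000000001 93.4888
```

Contact should be about 4.5 mm further on. I'll take 1 mm steps and watch the force.

```bash
for n in 1; do python3 -m creep '-0.0003 0.00095 0 0 0 0 15;0 0 0 0 0 0 15'; done; python3 -m creep '-0.0003 0.00095 0 0 0 0 15;0 0 0 0 0 0 15'; python3 -m creep '-0.0003 0.00095 0 0 0 0 15;0 0 0 0 0 0 15'
```

```text
time: 6.63
tool_pos: [525.7, 104.4, 137.2]
tcp_rot: [3.14, 0.002, 1.916]
contact_force: [6.5, -3.1, -7.5]
grip_width: 25.8
finger_force: 30.0
time: 6.8
tool_pos: [525.3, 105.3, 137.1]
tcp_rot: [3.14, 0.002, 1.916]
contact_force: [7.3, -2.9, -6.9]
grip_width: 25.5
finger_force: 30.0
time: 6.97
tool_pos: [525.0, 106.2, 137.2]
tcp_rot: [3.14, 0.002, 1.916]
contact_force: [6.6, -2.8, -6.8]
grip_width: 25.7
finger_force: 30.0
```

```bash
python3 -m creep '-0.0003 0.00095 0 0 0 0 15;0 0 0 0 0 0 15'; python3 -m creep '-0.0003 0.00095 0 0 0 0 15;0 0 0 0 0 0 15'
```

```text
time: 7.13
tool_pos: [524.6, 107.2, 137.2]
tcp_rot: [3.14, 0.002, 1.916]
contact_force: [6.8, -2.8, -7.9]
grip_width: 25.8
finger_force: 30.0
time: 7.3
tool_pos: [524.3, 108.1, 137.2]
tcp_rot: [3.14, 0.002, 1.916]
contact_force: [6.6, -3.9, -8.2]
grip_width: 25.7
finger_force: 30.0
```

```bash
python3 -m creep '-0.0003 0.00095 0 0 0 0 15;0 0 0 0 0 0 15'|sed -n '2p;4p'; python3 -m creep '-0.0003 0.00095 0 0 0 0 15;0 0 0 0 0 0 15'|sed -n '2p;4p'
```

```text
tool_pos: [524.0, 109.1, 137.1]
contact_force: [7.2, -3.7, -7.2]
tool_pos: [523.7, 109.9, 137.2]
contact_force: [5.8, -4.5, -7.3]
```

```bash
python3 -m creep '-0.0003 0.00095 0 0 0 0 15;0 0 0 0 0 0 15'|sed -n '2p;4p'
```

```text
tool_pos: [523.6, 110.3, 137.2]
contact_force: [7.0, -7.2, -7.6]
```

Run:
```python
from h import *
i=viewer.capture("wrist"); cv2.imwrite("pics/w4.png",cv2.resize(i[120:340,220:480,::-1],None,fx=2.5,fy=2.5))
```

```text
(no output)
```

View pics/w4.png

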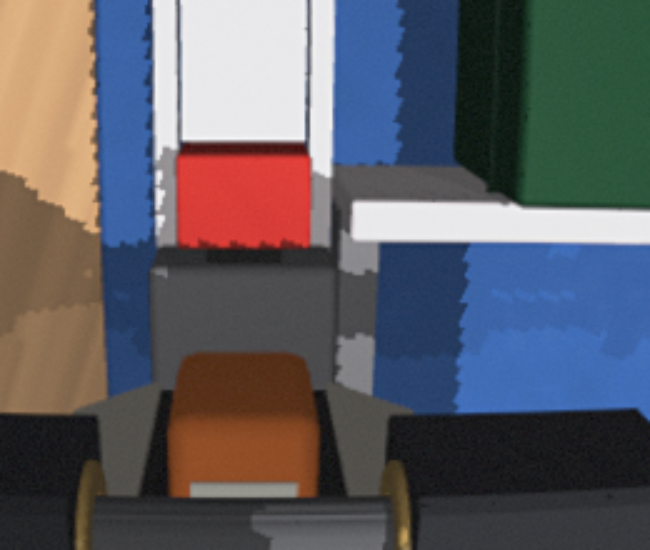

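The stop and bumper are touching: the red edge meets the black nose at crop (243,250), and the force rose from about 5 to 9 N. I'll lower the knob with the fingers still closed, then let go.

```bash
python3 -m creep '0 0 -0.002 0 0 0 15;0 0 -0.003 0 0 0 15;0 0 -0.003 0 0 0 15;0 0 0 0 0 0 15;0 0 0 0 0 0 15'; python3 -m creep '0 0 0 0 0 0 60;0 0 0 0 0 0 60;0 0 0 0 0 0 60;0 0 0 0 0 0 60;0 0 0 0 0 0 60;0 0 0 0 0 0 60'
```

```text
time: 8.27
tool_pos: [523.6, 110.3, 130.1]
tcp_rot: [3.14, 0.003, 1.916]
contact_force: [3.9, -7.9, 1.3]
grip_width: 25.7
finger_force: 30.0
time: 8.77
tool_pos: [522.2, 112.1, 129.2]
tcp_rot: [-3.141, -0.0, 1.916]
contact_force: [0.1, 0.7, 0.2]
grip_width: 54.3
finger_force: 0.0
```

Released. I'll retreat straight up and check.

```bash
python3 -m creep '0 0 0.01 0 0 0 60;0 0 0.025 0 0 0 60;0 0 0.035 0 0 0 60;0 0 0.035 0 0 0 60;0 0 0.02 0 0 0 60;0 0 0 0 0 0 60;0 0 0 0 0 0 60'
python3 - <<'E'
from h import *
print(pose());c=viewer.camera_info("wrist");i=viewer.capture("wrist"); cv2.imwrite("pics/w5.png",i[:,:,::-1])
for z in (84,92):print(pix("wrist",(523,111,z),c))
E
```

```text
time: 9.35
tool_pos: [522.7, 112.0, 256.0]
tcp_rot: [3.138, 0.001, 1.916]
contact_force: [-0.1, 0.2, -1.1]
grip_width: 54.8
finger_force: 0.0
(9.35, array([522.7, 112. , 256. ]), array([3.138e+00, 1.000e-03, 1.916e+00]), array([-0.1,  0.2, -1.1]), 54.8)
[316.81332039 234.51896022]
[316.84377083 237.66545434]
```

View pics/w5.png

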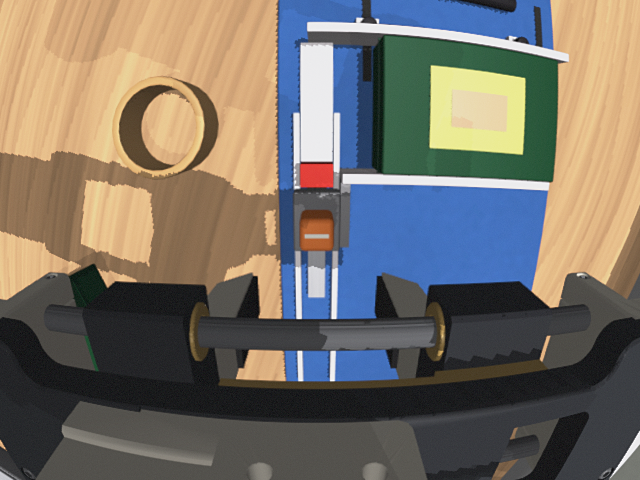

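The box is square against the guide, the stop is in contact and nothing else has moved. The arm came back to its pre-lift height (130.1) with only +1.3 N in z, so the knob should be down. I'll confirm from the side.

Run:
```python
from h import *
i=viewer.capture("side")[:,:,::-1]; a=cv2.imread("pics/side0.png")
r=lambda m,x,y:cv2.resize(m[y-40:y+40,x-40:x+40],(400,400),interpolation=cv2.INTER_CUBIC)
p=pix("side",(523,111,60));q=pix("side",(562,0,60));print(p,q)
for k in((562,0),(523,111)):print([pix("side",(*k,z)) for z in(84,92,44)])
cv2.imwrite("pics/s2.png",np.hstack([r(a,*q.astype(int)),r(i,*p.astype(int))]))
```

```text
[294.04947321 229.09545549] [331.5749035  251.79594714]
[array([332.0392226 , 242.25184254]), array([332.19721168, 239.00436839]), array([331.27315452, 257.99841404])]
[array([293.94049058, 219.91417769]), array([293.90346296, 216.79477418]), array([294.1204273 , 235.07300577])]
```

View pics/s2.png

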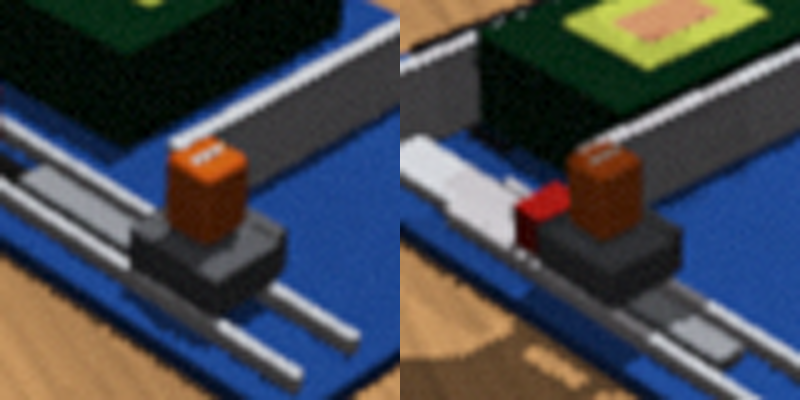

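The knob sits the same height above the shoe before (rows 140–240) and after (rows 145–240). It is fully down with the shoe against the red stop, so I'm handing in.

```bash
python3 -c "
from plant import order
print(order.close_job())"
```

```text
the job is handed in; nothing more can be done
None
```

I slid the guide gently up to its end stop and let the knob drop all the way down; the gift box is square between guide and fence, nothing else on the bench was moved, and the job is handed in (the hand-in returned no verdict).

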